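Open the water tank's filler cap of unknown thread hand

ROBOT

A 6-joint arm with a two-finger parallel gripper is mounted at the origin on the work surface. World frame = base frame: x ahead of the robot, y to its left, z up, the work surface at z = 0. Lengths are in m, angles in degrees, forces in N, time in s.
With the tool pointing down it reaches from about 0.275 to 0.725 m from the base axis. Payload 15.9 kg.
Tool frame: the origin (TCP) lies on the centre line of the jaws, within the pads' length; the fingertips stand 14 mm ahead of it and the grasp point (between the pads) lies 5 mm behind it; x points along the fingers, y is the direction in which the jaws open and shut, and the axes are right-handed (so a half turn about x gives the same grasp; the last joint's range is limited). The gripper opens to 85 mm and grips with 20 to 120 N. Pads are 22 mm wide; open, the fingers measure 114 mm over their backs; the gripper's body (76 mm by 85 mm) begins 54 mm behind the grasp point. The pads swing forward as they close: fully open they stand 13 mm farther back than shut.
Start: joints at [-69.729, 12.198, -1.971, 75.831, 0, 90], TCP at [0.173, -0.469, 0.216] pointing down, gripper open.
Joint ranges: [-170.91, 170.91], [-42.67, 98.43], [-65.05, 77.54], [-120.47, 116.71], [-90, 82.35], [-180, 180]. Speed limits (degrees/s): [108.29, 108.29, 136.94, 147.25, 180, 180].

INTERFACE

Orientations are given as [roll, pitch, yaw] about the fixed x, y, z axes, in that order (R = Rz(yaw) Ry(pitch) Rx(roll)).
In Python, from workcell import bot gives the robot as it stands. The module is installed in compiled form; this text tells all that it offers.
- The arm moves only by the tool step_arm, never from a script. Its argument "series" is a list of rows, each a list of 2 entries, a list of its own where there are three numbers: the shift along the world's x, y, z in m, then the turn about the world's z in degrees. In form: [[[dx, dy, dz], twist], ...]. A call has 1 to 10 rows; each row is the pose to reach, as a shift and turn from the pose commanded when the call began; what a row does not reach only later rows make up. A row lasts 1/8 s, in which the tool goes at most 62.5 mm and 10.7 degrees, less where a joint would pass 70% of its speed; a pose out of reach is approached as far as the arm can. A call with a gripper value outside its range is refused whole. "gripper" is the opening in per cent of the stroke, from 0 (shut) to 100 (fully open), set as the call begins (left out, the last holds). The fingers move at their own pace and stop on an object; "grip_force" is the grip in N (left out, the last holds). Time passes only in rows, so rows that repeat a pose let the fingers close. It gives the time, the measured TCP pose, the force and the opening at its end, in the units of the state.
- bot.read_state(): the state, without advancing time (a new reading comes with each control period).
- bot.read_camera(name): name is "scene" or "top"; returns a dict with "frame" (480x640x3 uint8, red, green, blue), "mtx" (3x3 intrinsics, pixels), "distortion" ([k1, k2, p1, p2, k3] as OpenCV has them; the pictures are not rectified), "T" (4x4, takes a point from camera to world coordinates). Camera axes: x right, y up, looking along -z (the intrinsics and any distortion apply to the point x, -y, -z); pixel columns grow to the right and rows downward; lengths in m; the calibration is good to about 2 mm. A picture is of the moment at which its call begins. There is no depth.
- bot.close_job(): hands the job in, once; it reports no verdict.
The state is a dict: "time": time; "joints": joint angles; "joint_vel": joint speeds; "joint_efforts": joint torques, N m; "tcp_pos": TCP position; "ee_rot": TCP orientation; "ft_force": force on the tool from outside, world axes, zero at the start; "ft_torque": the same for the moment, N m; "width": opening from 0.0 (shut) to 1.0 (fully open).
Only numpy, scipy, OpenCV 4.12 (cv2) and the standard library are available. Lean on these libraries where they do the work, as an engineer would, in place of code of your own. Each camera call takes 0.05 s, during which the arm holds its last target. There are 200 camera calls.

TASK

Get the water tank on the cart ready for refilling: slide its clear guard fully open along its track and leave it open, then loosen the filler cap, which may be right- or left-handed, so try it both ways until you find the way it turns free. Lift the cap straight up off its neck and finish while still holding it in the gripper, level and still, over the neck and at least 6 cm higher than where it sat. Do not disturb the teapot, mug, kettle lid or coaster.

Things in the scene. Friction and masses are not known exactly. Their poses are not given: they have to be found in the camera images.
- tank: countertop water tank, fixed to the cart: white box 160 (its x) x 300 (its y) x 130 mm high, steel tap on its front (-x) face reaching 35 mm out. Origin: centre of its underside; z up. Its flat top deck, 130 mm up, carries two rails along y at x = +-73 mm (8 mm high, 16 at the ends); the filler neck stands on it at x = 0, y = -75 mm
- neck (a point): centre of the rim of the filler neck (tube of 64 mm outer diameter, 24 mm high above the deck), 154 mm above the tank's underside, in the -y half of the tank; the cap's disc rests on it
- guard (a joint): how far the clear plastic guard is slid towards the tank's +y, in m: 0 shut, right over the filler cap (it starts up to 0.03 open); 0.150 fully open at its end stop, over the tank's other half. About 1.5 N of friction; it stays where left. A tunnel open at both y ends, 154 (x) x 124 (y) mm, roof top 70 mm above the deck, 10 mm above the cap's top. Open, its near edge is 88 mm from the cap's axis
- guard_handle (a point): centre of the grey handle bar on the guard's roof, moving with it: 60 long (tank x) x 12 thick (tank y) x 26 mm high, standing on the roof, so the roof is 13 mm below this point
- cap_grip (a point): centre of the upright grip bar on the grey filler cap: bar 52 long (this frame's x) x 16 thick (y) x 28 mm high, standing on the cap's disc (76 mm diameter, 8 mm thick, with a 10 mm skirt around the neck), whose top is 14 mm and underside 22 mm below this point. Under the disc a 22 mm stem with a 40 mm cross-bar, parallel to the grip bar, reaches into the neck: the cap must rise over 22 mm to come out
- cap: the cap, 65 to 125 g; origin at the centre of its disc's underside, axes as cap_grip. Quarter-turn thread: at the start the bar lies along the tank's x within 7 degrees and it cannot lift. Turned the wrong way it stops dead 15 to 30 degrees from the tank's x; the other way it turns easily, is free at 55 to 95 degrees (75 is best), stops beyond 100. Which way is free differs each time and cannot be seen
- teapot: bystander: white ceramic teapot, 140 mm across, 125 mm high, spout towards its +y and handle towards -y (210 mm in all); origin at the centre of its underside
- mug: bystander: white mug, 80 mm across, 92 mm high, handle to its +y; origin at the centre of its underside
- kettle_lid: bystander: stainless kettle lid lying flat, 110 mm across, 38 mm high with its black knob; origin at the centre of its underside
- coaster: bystander: round wooden coaster, 96 mm across, 10 mm thick; origin at the centre of its underside

How it is judged:
By the outcome, as a careful person would: the job done as asked, in the order asked, and still so for the second after the job is handed in, while the arm keeps its last pose, push and grip.
It also fails if it takes over 72 s, if anything falls off the work surface, if the arm or the gripper's body presses on something with over 40 N, if the wrist force passes 120 N, or if a joint passes its speed limit or range.

## Working session

There is one attempt and no reset: what is moved stays moved. The work goes in short steps, Python scripts to look and compute and a tool call to move; the robot and the scene stay as the last step left them, time stands still between calls to the robot, and variables do not carry over. Pictures are saved under pics/ and viewed, about 8 in all and at most 12, crops included, and the job is handed in when it is done.

Besides the shell and the picture viewer there is one more tool, called by a JSON object that holds its "name" and its "arguments", one argument or row to a line. step_arm: Moves the arm, as the interface text tells. Its arguments: {"type":"object","properties":{"series":{"type":"array"},"gripper":{"type":"number"},"grip_force":{"type":"number"}},"required":["series"]}

```bash
mkdir -p pics
cat > h.py <<'E'
import numpy as np, cv2
from workcell import bot
def shot(n,f):
    c=bot.read_camera(n); cv2.imwrite(f'pics/{f}.png',c['frame'][:,:,::-1]); np.savez(f'pics/{f}.npz',**{k:c[k] for k in('mtx','distortion','T')}); return c
def ray(f,uv):
    c=np.load(f'pics/{f}.npz'); p=cv2.undistortPoints(np.array(uv,float).reshape(-1,1,2),c['mtx'],c['distortion'].astype(float)).reshape(-1,2)
    d=np.c_[p[:,0],-p[:,1],-np.ones(len(p))]@c['T'][:3,:3].T
    return c['T'][:3,3],d
def onz(f,uv,z):
    o,d=ray(f,uv); return o+d*((z-o[2])/d[:,2])[:,None]
def proj(f,P):
    c=np.load(f'pics/{f}.npz'); q=(np.array(P,float).reshape(-1,3)-c['T'][:3,3])@c['T'][:3,:3]; q=q*[1,-1,-1]
    return cv2.projectPoints(q,np.zeros(3),np.zeros(3),c['mtx'],c['distortion'].astype(float))[0].reshape(-1,2)
E
python3 - <<'E'
from h import *
for n in('scene','top'):
    c=shot(n,n+'0'); print(n,c['T'].round(3).tolist(),c['mtx'].round(1).tolist(),c['distortion'])
print(bot.read_state())
E
```

```text
scene [[-0.731, -0.524, 0.436, 1.077], [0.682, -0.551, 0.482, 0.603], [-0.012, 0.65, 0.76, 1.104], [0.0, 0.0, 0.0, 1.0]] [[470.2, 0.0, 316.3], [0.0, 470.2, 241.1], [0.0, 0.0, 1.0]] [-0.10295969  0.          0.          0.          0.        ]
top [[0.013, 0.992, -0.127, 0.299], [-1.0, 0.013, -0.006, -0.008], [-0.004, 0.127, 0.992, 1.835], [0.0, 0.0, 0.0, 1.0]] [[622.1, 0.0, 324.7], [0.0, 622.1, 236.4], [0.0, 0.0, 1.0]] [0.04123292 0.         0.         0.         0.        ]
{'time': 0.1, 'joints': array([-6.97286960e+01,  1.22194622e+01, -2.00479095e+00,  7.58310554e+01,
        7.23572364e-04,  9.00026326e+01]), 'joint_vel': array([-0.08093824, -0.10371791,  0.14647858, -0.01074809,  0.01397399,
       -0.08739383]), 'joint_efforts': array([-1.23643549e-03, -6.87249398e+01,  4.87806630e+01,  1.21722190e-02,
       -2.04081164e-05,  3.55773727e-05]), 'tcp_pos': array([ 0.17312508, -0.4687272 ,  0.21528663]), 'ee_rot': array([-90.74689408,  89.94468668, 109.52177694]), 'ft_force': array([-0.43000155,  0.18861975,  0.0957083 ]), 'ft_torque': array([-0.02039966,  0.04219906,  0.00153265]), 'width': 1.0008311123111109}
```

View pics/top0.png

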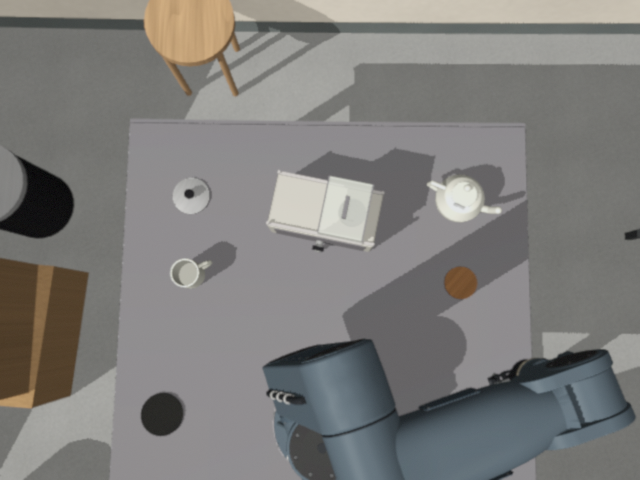

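View pics/scene0.png

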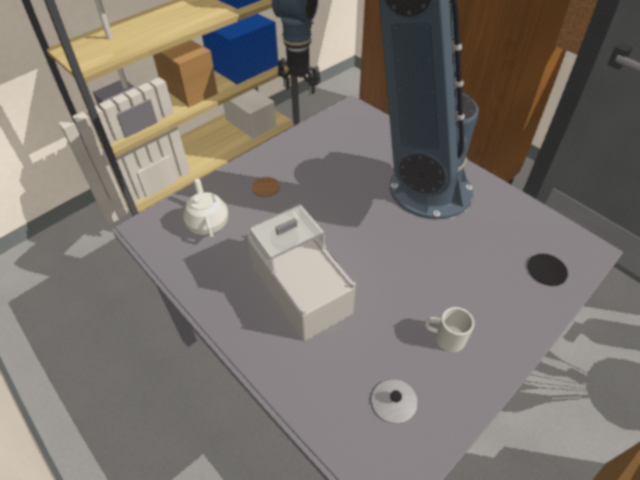

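The top view shows the tank at about (325,210), with its tap at (319,244) and the guard over the right (-y) half with its handle at (345,207). The teapot is to the right at (460,200). The scene view agrees, with the handle at (287,227). I'll enlarge the tank in both views.

Run:
```python
import cv2,numpy as np
a=cv2.imread('pics/top0.png')[160:260,255:395]; b=cv2.imread('pics/scene0.png')[195:345,240:360]
a=cv2.resize(a,None,fx=5.5,fy=5.5,interpolation=3)
cv2.imwrite('pics/c1.png',a)
b=cv2.resize(b,None,fx=4,fy=4,interpolation=3);cv2.imwrite('pics/c2.png',b)
```

```text
(no output)
```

View pics/c1.png

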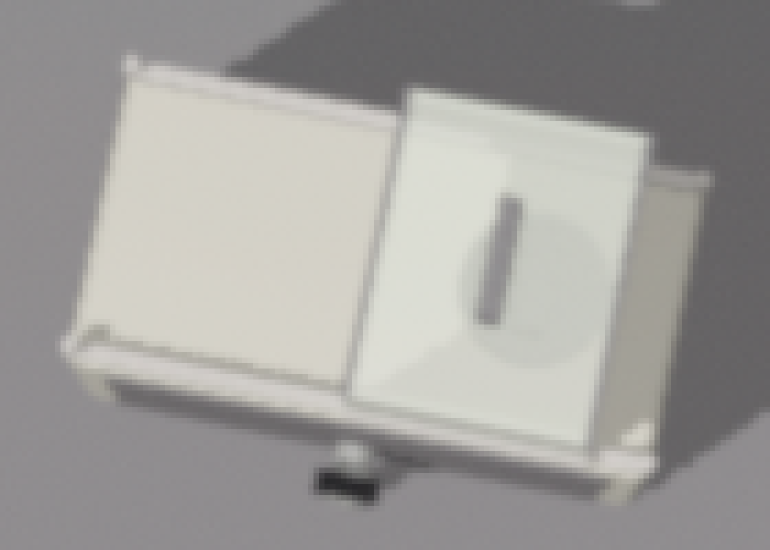

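View pics/c2.png

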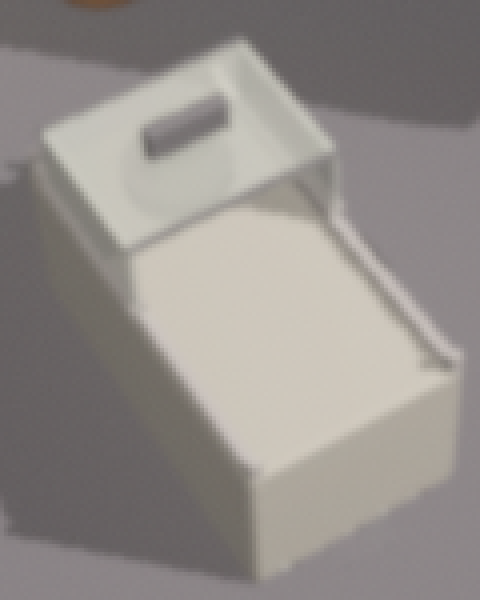

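Run:
```python
from h import *
s=np.array([255,160]); f=lambda L:np.array(L)/5.5+s
c=onz('top0',f([(130,62),(710,180),(655,465),(68,345)]),.146); r=onz('top0',f([(410,90),(650,140),(590,450),(350,400)]),.2)
h=onz('top0',f([(511,196),(490,322)]),.226)
ang=lambda v:np.degrees(np.arctan2(v[1],v[0]))
print(c.round(4),c.mean(0).round(4),[np.linalg.norm(c[i]-c[i-1]).round(3) for i in range(4)],ang(c[0]-c[3]),ang(c[1]-c[2]),ang(c[0]-c[1])-90,ang(c[3]-c[2])-90)
print(r.round(4),r.mean(0).round(4),[np.linalg.norm(r[i]-r[i-1]).round(3) for i in range(4)],ang(r[0]-r[3]),ang(r[1]-r[2]),ang(r[0]-r[1])-90,ang(r[3]-r[2])-90)
print(h,h.mean(0),ang(h[0]-h[1]))
# scene: roof corners and handle
g=lambda L:np.array(L)/4+[240,195]
q=onz('scene0',g([(238,42),(332,148),(125,248),(45,133)]),.2);print('scene roof',q.round(4),q.mean(0).round(4))
hs=onz('scene0',g([(225,97),(145,130)]),.226);print(hs,hs.mean(0))
d=onz('scene0',g([(460,352),(255,468)]),[.138]*1 and .146);print(d)
```

```text
[[ 0.6965  0.1321  0.146 ]
 [ 0.6395 -0.1603  0.146 ]
 [ 0.4953 -0.1332  0.146 ]
 [ 0.5518  0.1598  0.146 ]] [ 5.958e-01 -4.000e-04  1.460e-01] [np.float64(0.147), np.float64(0.298), np.float64(0.147), np.float64(0.298)] -10.853277554776488 -10.63665962557818 -11.017466598435277 -10.926909433996968
[[ 0.6715 -0.0092  0.2   ]
 [ 0.6481 -0.1262  0.2   ]
 [ 0.4959 -0.0979  0.2   ]
 [ 0.5187  0.0178  0.2   ]] [ 0.5836 -0.0539  0.2   ] [np.float64(0.155), np.float64(0.119), np.float64(0.155), np.float64(0.118)] -10.039468156988287 -10.532298865098667 -11.319676312636801 -11.144925844181486
[[ 0.61451843 -0.05809527  0.226     ]
 [ 0.55346956 -0.04863096  0.226     ]] [ 0.58399399 -0.05336312  0.226     ] -8.812325356393233
scene roof [[ 0.5047 -0.0941  0.2   ]
 [ 0.5247  0.0194  0.2   ]
 [ 0.6738 -0.0088  0.2   ]
 [ 0.6508 -0.1188  0.2   ]] [ 0.5885 -0.0506  0.2   ]
[[ 0.56013214 -0.04272096  0.226     ]
 [ 0.61557625 -0.05621162  0.226     ]] [ 0.58785419 -0.04946629  0.226     ]
[[0.55098505 0.16273862 0.146     ]
 [0.70022371 0.13764093 0.146     ]]
```

Run:
```python
from h import *
from scipy.spatial.transform import Rotation as Ro
s=bot.read_state(); R=Ro.from_euler('xyz',s['ee_rot'],degrees=True).as_matrix(); print(R.round(3), np.degrees(np.arctan2(R[1,1],R[0,1])))
```

```text
[[-0.     0.346 -0.938]
 [ 0.001 -0.938 -0.346]
 [-1.    -0.001 -0.   ]] -69.73132863513779
```

{"name": "step_arm", "arguments": {
  "series": [
    [[0,0,0.05],10],
    [[0,0,0.1],10],
    [[0,0,0.1],10]
  ]
}}

```text
time: 0.48
tcp_pos: [0.1737, -0.4702, 0.3187]
ee_rot: [80.4, 89.7, -69.3]
ft_force: [0.1, -0.5, -1.1]
width: 1.002
```

```bash
python3 -c "
from h import *
s=bot.read_state();print(s['joints'].round(2),s['tcp_pos'].round(4),s['ee_rot'].round(2))"
```

```text
[-69.73  12.71  13.55  90.56   0.    80.  ] [ 0.1737 -0.4702  0.3187] [ 80.44  89.72 -69.29]
```

{"name": "step_arm", "arguments": {
  "series": [
    [[0.04,-0.02,0],10],
    [[0.08,0.03,0],20],
    [[0.12,0.07,0],30],
    [[0.16,0.12,0],40],
    [[0.2,0.17,0],50],
    [[0.24,0.22,0],60],
    [[0.28,0.27,0],70],
    [[0.32,0.31,0],80],
    [[0.36,0.36,0],90],
    [[0.4,0.4,0],100]
  ]
}}

```text
time: 1.72
tcp_pos: [0.574, -0.0669, 0.3148]
ee_rot: [-135.8, 89.9, 174.9]
ft_force: [0.6, -0.7, -0.5]
width: 1.002
```

{"name": "step_arm", "arguments": {
  "series": [
    [[0.01,0.01,0],10],
    [[0.013,0.017,0],20],
    [[0.013,0.017,0],30],
    [[0.013,0.017,0],39],
    [[0.013,0.017,0],39],
    [[0.013,0.017,0],39]
  ]
}}

```text
time: 2.48
tcp_pos: [0.5861, -0.052, 0.3152]
ee_rot: [-173.7, 89.9, 175.4]
ft_force: [0.6, -0.1, 0.1]
width: 0.999
```

```bash
python3 -c "
from h import *
from scipy.spatial.transform import Rotation as Ro
s=bot.read_state();R=Ro.from_euler('xyz',s['ee_rot'],degrees=True).as_matrix();print(s['joints'].round(2),s['tcp_pos'].round(4),R.round(3),np.degrees(np.arctan2(R[1,1],R[0,1])))"
```

```text
[-5.07 24.73 29.85 95.17 -0.    5.87] [ 0.5861 -0.052   0.3152] [[-0.001  0.19   0.982]
 [ 0.     0.982 -0.19 ]
 [-1.    -0.    -0.001]] 79.05776463995988
```

{"name": "step_arm", "arguments": {
  "series": [
    [[0,0,-0.04],0],
    [[0,0,-0.07],0],
    [[0,0,-0.09],0],
    [[0,0,-0.095],0],
    [[0,0,-0.095],0]
  ]
}}

```text
time: 3.1
tcp_pos: [0.5863, -0.052, 0.2211]
ee_rot: [1.4, 90.0, -9.4]
ft_force: [-0.7, 0.2, -0.2]
width: 0.999
```

{"name": "step_arm", "arguments": {
  "series": [
    [[0,0,0],0],
    [[0,0,0],0],
    [[0,0,0],0],
    [[0,0,0],0],
    [[0,0,0],0],
    [[0,0,0],0],
    [[0,0,0],0],
    [[0,0,0],0]
  ],
  "gripper": 0,
  "grip_force": 30
}}

```text
time: 4.1
tcp_pos: [0.5862, -0.052, 0.2207]
ee_rot: [138.0, 90.0, 127.3]
ft_force: [-0.9, -0.4, 0.1]
width: -0.002
```

Run:
```python
from h import *
s=bot.read_state();print(s['width'],s['ft_force'])
c=shot('scene','scene1');d=shot('top','top1')
a=cv2.imread('pics/scene1.png')[140:345,200:400];b=cv2.imread('pics/top1.png')[120:325,230:430]
cv2.imwrite('pics/c3.png',cv2.resize(np.hstack([a,b]),None,fx=2,fy=2.,interpolation=3))
```

```text
-0.002384973654681552 [-0.93803917 -0.40972685  0.05897769]
```

View pics/c3.png

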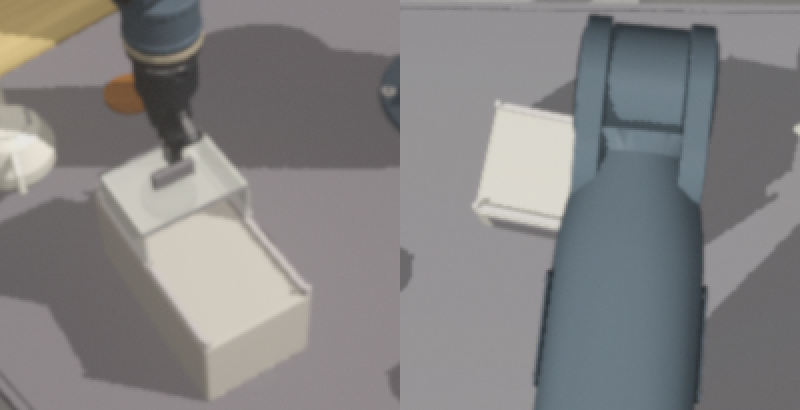

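Run:
```python
from h import *
P=[[.5862,-.052,.207],[.586,-.052,.226],[.5862,-.052,.3],[.5862,-.052,.2]]
print(proj('scene1',P)); print((proj('scene1',P)-[200,140])*2)
a=cv2.imread('pics/scene1.png')[190:245,250:330]
cv2.imwrite('pics/c4.png',cv2.resize(a,None,fx=8,fy=8,interpolation=3))
```

```text
[[286.61174932 227.4965085 ]
 [286.22584622 222.44547678]
 [284.33240648 201.77747831]
 [286.77340985 229.31304239]]
[[173.22349864 174.993017  ]
 [172.45169243 164.89095356]
 [168.66481296 123.55495661]
 [173.5468197  178.62608478]]
```

View pics/c4.png

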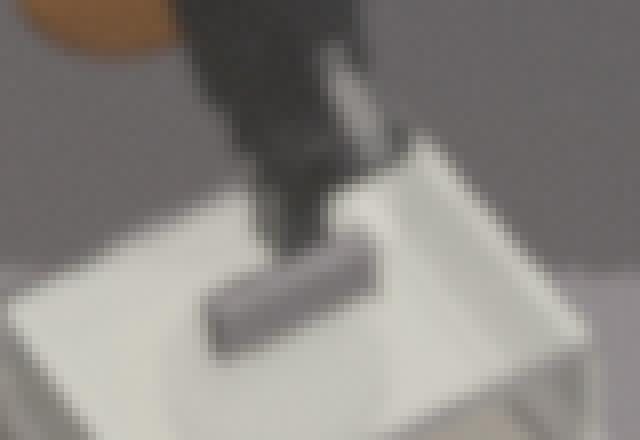

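The crop shows the jaws shut without the bar between them. The tips meet the bar's back (-y) top edge at about crop (295,255), and the handle has hardly moved. I'll nudge towards +y as a probe, since a push from behind opens the guard anyway.

{"name": "step_arm", "arguments": {
  "series": [
    [[0.001,0.005,0],0],
    [[0.002,0.01,0],0],
    [[0.003,0.015,0],0],
    [[0.004,0.02,0],0],
    [[0.004,0.02,0],0]
  ]
}}

```text
time: 4.82
tcp_pos: [0.5903, -0.0316, 0.2207]
ee_rot: [140.2, 90.0, 129.5]
ft_force: [0.9, 0.1, 0.3]
width: 0.006
```

Run:
```python
from h import *
s=bot.read_state();print(s['width'],s['ft_force'],s['tcp_pos'])
c=shot('scene','scene2')
a=cv2.imread('pics/scene2.png')[190:245,250:330];b=cv2.imread('pics/scene1.png')[190:245,250:330]
cv2.imwrite('pics/c5.png',cv2.resize(np.hstack([b,a]),None,fx=5,fy=5,interpolation=3))
```

```text
0.0057656580772242035 [0.85012294 0.05250518 0.25561296] [ 0.59028976 -0.03158964  0.22066699]
```

View pics/c5.png

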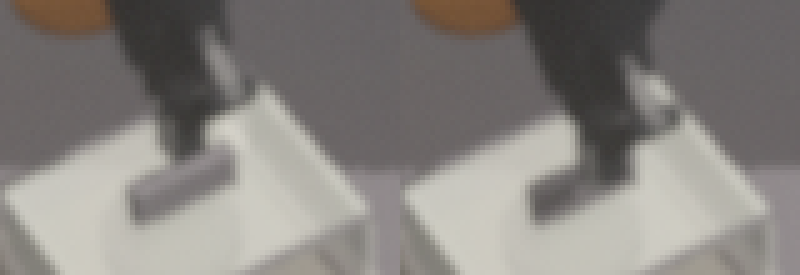

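Run:
```python
from h import *
for z in(.19,.2,.207,.214,.22,.227,.235): print(z,proj('scene2',[.5903,-.0316,z]).round(1), ((proj('scene2',[.5903,-.0316,z])-[250,190])*5).round())
b=cv2.imread('pics/scene2.png')[190:245,250:330].astype(int)
a=cv2.imread('pics/scene1.png')[190:245,250:330].astype(int)
g=b.sum(2)//3
for r in range(22,46): print(r+190,g[r,22:52])
```

```text
0.19 [[290.9 237. ]] [[205. 235.]]
0.2 [[290.7 234.4]] [[204. 222.]]
0.207 [[290.6 232.6]] [[203. 213.]]
0.214 [[290.4 230.8]] [[202. 204.]]
0.22 [[290.3 229.2]] [[202. 196.]]
0.227 [[290.2 227.3]] [[201. 187.]]
0.235 [[290.  225.2]] [[200. 176.]]
212 [102 103 103 104 104 106 110 115 120 125 117  94  69  58  58  61  61  62
  64  63  65  68  73  73  77  90 112 127 131 125]
213 [102 103 103 107 112 119 126 134 141 149 147 126  96  72  60  60  61  62
  65  65  67  72  78  77  74  80  98 115 124 125]
214 [105 107 112 119 129 141 149 158 164 172 172 158 128  93  68  61  63  63
  64  66  68  71  74  73  71  76  86 103 115 121]
215 [113 119 128 140 151 161 169 176 182 185 185 176 154 114  78  62  60  61
  63  64  64  64  66  65  68  72  79  92 103 113]
216 [130 140 153 164 172 177 183 186 189 190 188 183 166 126  83  64  62  59
  61  60  60  59  58  61  64  72  79  88 101 116]
217 [151 163 174 181 185 187 189 190 190 190 190 186 169 131  87  66  61  59
  59  59  59  58  58  62  69  84  97 111 126 142]
218 [173 181 185 188 190 190 190 190 190 190 190 187 171 135  93  73  69  63
  60  59  58 
[... 1495 characters left out ...]
128 139 151 163
 171 178 183 187 190 193 194 198 200 200 200 200]
231 [192 189 181 160 121  93  90  91  95 102 108 117 125 135 147 160 171 179
 183 185 188 189 190 191 193 196 198 200 200 200]
232 [191 189 183 165 128 100  99 100 109 117 125 136 146 159 168 178 182 186
 187 188 189 189 191 191 193 195 197 199 200 200]
233 [191 189 186 169 139 115 113 119 129 138 148 159 169 177 182 185 187 187
 188 189 191 191 192 191 192 194 196 199 200 201]
234 [190 189 186 176 157 138 136 146 157 163 169 178 182 185 187 188 189 190
 190 190 191 191 192 192 191 194 197 199 200 200]
235 [191 190 187 182 174 165 163 169 177 180 183 185 187 188 188 190 190 191
 191 192 191 191 191 191 192 194 196 199 200 201]
```

Both frames show the tips passing above the bar, so they are higher than the stated 14 mm. I'll calibrate by touching the roof gently with shut fingers, clear of the bar on its +y side.

{"name": "step_arm", "arguments": {
  "series": [
    [[0.001,0.006,0],0],
    [[0.002,0.012,0],0],
    [[0.002,0.012,-0.003],0],
    [[0.002,0.012,-0.006],0],
    [[0.002,0.012,-0.008],0],
    [[0.002,0.012,-0.008],0]
  ]
}}

```text
time: 5.62
tcp_pos: [0.5921, -0.0201, 0.2125]
ee_rot: [-166.9, 90.0, -177.7]
ft_force: [0.6, 0.8, -0.1]
width: -0.001
```

{"name": "step_arm", "arguments": {
  "series": [
    [[0,0,-0.001],0],
    [[0,0,-0.002],0],
    [[0,0,-0.003],0],
    [[0,0,-0.003],0]
  ]
}}

```text
time: 6.12
tcp_pos: [0.5922, -0.02, 0.2096]
ee_rot: [-165.3, 90.0, -176.0]
ft_force: [-0.1, -0.0, 0.2]
width: 0.002
```

{"name": "step_arm", "arguments": {
  "series": [
    [[0,0,-0.001],0],
    [[0,0,-0.002],0],
    [[0,0,-0.002],0]
  ]
}}

```text
time: 6.5
tcp_pos: [0.5922, -0.02, 0.2076]
ee_rot: [-157.5, 90.0, -168.2]
ft_force: [0.2, -0.4, -0.2]
width: -0.001
```

{"name": "step_arm", "arguments": {
  "series": [
    [[0,0,-0.001],0],
    [[0,0,-0.002],0],
    [[0,0,-0.003],0],
    [[0,0,-0.003],0]
  ]
}}

```text
time: 7.0
tcp_pos: [0.5922, -0.02, 0.2046]
ee_rot: [-176.4, 90.0, 172.8]
ft_force: [-0.3, 0.6, -0.9]
width: -0.004
```

{"name": "step_arm", "arguments": {
  "series": [
    [[0,0,-0.001],0],
    [[0,0,-0.002],0],
    [[0,0,-0.003],0],
    [[0,0,-0.003],0]
  ]
}}

```text
time: 7.5
tcp_pos: [0.5922, -0.02, 0.2016]
ee_rot: [-158.9, 90.0, -169.6]
ft_force: [0.5, -0.6, -0.7]
width: -0.001
```

{"name": "step_arm", "arguments": {
  "series": [
    [[0,0,-0.001],0],
    [[0,0,-0.002],0],
    [[0,0,-0.003],0],
    [[0,0,-0.003],0]
  ]
}}

```text
time: 8.0
tcp_pos: [0.5921, -0.02, 0.1986]
ee_rot: [-167.7, 90.0, -178.4]
ft_force: [-1.1, -0.4, 0.2]
width: -0.003
```

{"name": "step_arm", "arguments": {
  "series": [
    [[0,0,-0.001],0],
    [[0,0,-0.002],0],
    [[0,0,-0.003],0],
    [[0,0,-0.003],0]
  ]
}}

```text
time: 8.5
tcp_pos: [0.5922, -0.02, 0.1956]
ee_rot: [-167.0, 90.0, -177.7]
ft_force: [0.1, 0.2, 0.1]
width: -0.001
```

{"name": "step_arm", "arguments": {
  "series": [
    [[0,0,-0.001],0],
    [[0,0,-0.002],0],
    [[0,0,-0.002],0]
  ]
}}

```text
time: 8.88
tcp_pos: [0.5922, -0.02, 0.1936]
ee_rot: [-164.9, 90.0, -175.6]
ft_force: [0.1, -0.1, -0.7]
width: 0.003
```

{"name": "step_arm", "arguments": {
  "series": [
    [[0,0,-0.001],0],
    [[0,0,-0.002],0],
    [[0,0,-0.002],0]
  ]
}}

```text
time: 9.25
tcp_pos: [0.5922, -0.02, 0.1916]
ee_rot: [-175.5, 90.0, 173.8]
ft_force: [0.9, 0.6, 0.1]
width: 0.001
```

{"name": "step_arm", "arguments": {
  "series": [
    [[0,0,-0.001],0],
    [[0,0,-0.002],0],
    [[0,0,-0.002],0]
  ]
}}

```text
time: 9.62
tcp_pos: [0.5921, -0.02, 0.1896]
ee_rot: [-163.6, 90.0, -174.3]
ft_force: [-0.2, -0.5, -0.5]
width: -0.001
```

{"name": "step_arm", "arguments": {
  "series": [
    [[0,0,-0.001],0],
    [[0,0,-0.002],0],
    [[0,0,-0.002],0]
  ]
}}

```text
time: 10.0
tcp_pos: [0.5922, -0.02, 0.1876]
ee_rot: [-166.5, 90.0, -177.3]
ft_force: [-0.2, -0.1, 0.4]
width: -0.001
```

Run:
```python
from h import *
s=bot.read_state();print(s['width'],s['ft_force'],s['tcp_pos'])
c=shot('scene','scene3')
a=cv2.imread('pics/scene3.png')[190:250,245:335]
cv2.imwrite('pics/c6.png',cv2.resize(a,None,fx=8,fy=8,interpolation=3))
for z in (.17,.18,.19,.2,.21,.22):print(z,((proj('scene3',[*s['tcp_pos'][:2],z])-[245,190])*8).round())
```

```text
-0.0012513241656676494 [-0.20255292 -0.12140483  0.44218088] [ 0.59216109 -0.02002389  0.18759706]
0.17 [[390. 439.]]
0.18 [[388. 419.]]
0.19 [[387. 399.]]
0.2 [[385. 378.]]
0.21 [[384. 357.]]
0.22 [[382. 336.]]
```

View pics/c6.png

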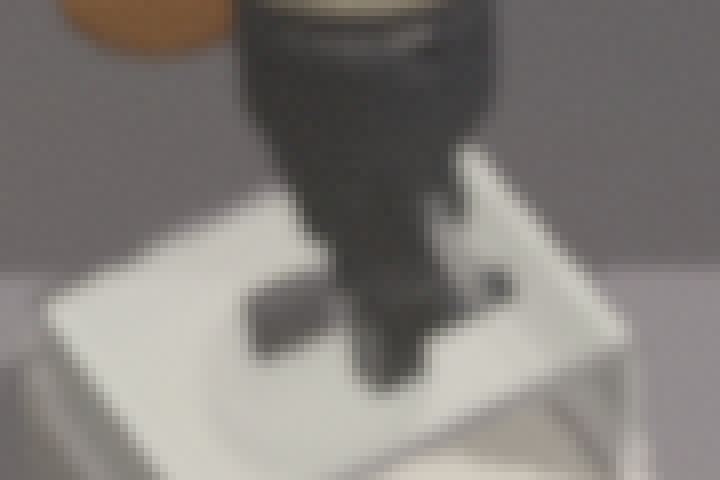

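The tip is at crop (388,385), which puts it at z≈0.197, nearly on the roof. The TCP reading is about 0.188, so the reading sits roughly 20 mm low against the real tips. I'll find contact in small steps.

{"name": "step_arm", "arguments": {
  "series": [
    [[0,0,-0.001],0],
    [[0,0,-0.001],0]
  ]
}}

```text
time: 10.3
tcp_pos: [0.5922, -0.02, 0.1866]
ee_rot: [-147.2, 90.0, -157.9]
ft_force: [0.0, -0.7, 0.5]
width: 0.001
```

{"name": "step_arm", "arguments": {
  "series": [
    [[0,0,-0.001],0],
    [[0,0,-0.001],0]
  ]
}}

```text
time: 10.55
tcp_pos: [0.5922, -0.02, 0.1856]
ee_rot: [-176.4, 90.0, 172.9]
ft_force: [0.8, 0.0, -0.8]
width: 0.003
```

{"name": "step_arm", "arguments": {
  "series": [
    [[0,0,-0.001],0],
    [[0,0,-0.001],0]
  ]
}}

```text
time: 10.8
tcp_pos: [0.5922, -0.02, 0.1846]
ee_rot: [-142.9, 90.0, -153.7]
ft_force: [0.7, 0.2, 0.4]
width: -0.001
```

{"name": "step_arm", "arguments": {
  "series": [
    [[0,0,-0.001],0],
    [[0,0,-0.001],0]
  ]
}}

```text
time: 11.05
tcp_pos: [0.5923, -0.02, 0.1844]
ee_rot: [8.2, 90.0, -2.6]
ft_force: [-3.2, 0.1, 8.8]
width: 0.002
```

{"name": "step_arm", "arguments": {
  "series": [
    [[0,0,-0.001],0],
    [[0,0,-0.001],0]
  ]
}}

```text
time: 11.3
tcp_pos: [0.5924, -0.02, 0.1843]
ee_rot: [9.1, 89.9, -1.6]
ft_force: [-7.8, 0.8, 19.7]
width: -0.001
```

{"name": "step_arm", "arguments": {
  "series": [
    [[0,0,-0.001],0],
    [[0,0,-0.001],0]
  ]
}}

```text
time: 11.55
tcp_pos: [0.5925, -0.0199, 0.1842]
ee_rot: [11.7, 89.8, 1.0]
ft_force: [-11.8, 1.2, 31.4]
width: -0.002
```

{"name": "step_arm", "arguments": {
  "series": [
    [[0,0,-0.001],0],
    [[0,0,-0.001],0]
  ]
}}

```text
time: 11.8
tcp_pos: [0.5925, -0.0198, 0.1841]
ee_rot: [13.5, 89.8, 2.8]
ft_force: [-16.8, 2.2, 41.5]
width: 0.001
```

Contact is at TCP reading 0.1845 (a tip on the roof, tank height 0.200), so the tip is at the reading plus about 15.5 mm. I overshot to 41 N and am backing off now. Next I regrasp the handle.

{"name": "step_arm", "arguments": {
  "series": [
    [[0,0,0.02],0],
    [[0,0,0.06],0],
    [[-0.003,-0.016,0.06],0],
    [[-0.0055,-0.031,0.06],0],
    [[-0.0055,-0.031,0.06],0],
    [[-0.0055,-0.031,0.06],0]
  ],
  "gripper": 100
}}

```text
time: 12.55
tcp_pos: [0.5864, -0.051, 0.24]
ee_rot: [177.3, 89.9, 166.5]
ft_force: [-0.1, 0.7, -0.2]
width: 0.998
```

{"name": "step_arm", "arguments": {
  "series": [
    [[0,0,-0.02],0],
    [[0,0,-0.04],0],
    [[0,0,-0.05],0],
    [[0,0,-0.052],0],
    [[0,0,-0.052],0]
  ]
}}

```text
time: 13.18
tcp_pos: [0.587, -0.0509, 0.1892]
ee_rot: [9.4, 90.0, -1.3]
ft_force: [-0.2, 0.2, 0.5]
width: 1.001
```

{"name": "step_arm", "arguments": {
  "series": [
    [[0,0,0],0],
    [[0,0,0],0],
    [[0,0,0],0],
    [[0,0,0],0],
    [[0,0,0],0],
    [[0,0,0],0],
    [[0,0,0],0],
    [[0,0,0],0]
  ],
  "gripper": 0,
  "grip_force": 30
}}

```text
time: 14.18
tcp_pos: [0.5868, -0.0511, 0.1889]
ee_rot: [-14.0, 90.0, -24.7]
ft_force: [-0.4, -0.8, 4.0]
width: 0.133
```

The handle is held (11.3 mm). Now I slide it along tank +y.

{"name": "step_arm", "arguments": {
  "series": [
    [[0.0023,0.012,0],0],
    [[0.0047,0.025,0],0],
    [[0.007,0.037,0],0],
    [[0.0094,0.049,0],0],
    [[0.0117,0.061,0],0],
    [[0.014,0.074,0],0],
    [[0.0164,0.086,0],0],
    [[0.0187,0.098,0],0],
    [[0.0206,0.108,0],0],
    [[0.0206,0.108,0],0]
  ]
}}

```text
time: 15.42
tcp_pos: [0.6079, 0.0583, 0.1889]
ee_rot: [44.8, 89.9, 34.1]
ft_force: [1.5, 0.7, 4.6]
width: 0.137
```

{"name": "step_arm", "arguments": {
  "series": [
    [[0.001,0.005,0],0],
    [[0.0019,0.01,0],0],
    [[0.0023,0.012,0],0],
    [[0.0023,0.012,0],0]
  ]
}}

```text
time: 15.92
tcp_pos: [0.6101, 0.0697, 0.1889]
ee_rot: [37.1, 89.9, 26.4]
ft_force: [3.7, 0.5, 4.2]
width: 0.134
```

{"name": "step_arm", "arguments": {
  "series": [
    [[0.0004,0.002,0],0],
    [[0.0007,0.004,0],0],
    [[0.0007,0.004,0],0]
  ]
}}

```text
time: 16.3
tcp_pos: [0.6108, 0.0734, 0.1888]
ee_rot: [20.1, 90.0, 9.4]
ft_force: [4.0, 0.3, 4.3]
width: 0.131
```

{"name": "step_arm", "arguments": {
  "series": [
    [[0,0.002,0],0],
    [[0,0.003,0],0],
    [[0,0.003,0],0]
  ]
}}

```text
time: 16.68
tcp_pos: [0.6111, 0.0753, 0.1889]
ee_rot: [-40.4, 89.9, -51.2]
ft_force: [6.3, -8.3, 4.0]
width: 0.13
```

{"name": "step_arm", "arguments": {
  "series": [
    [[0,0.001,0],0],
    [[0,0.002,0],0],
    [[0,0.002,0],0]
  ]
}}

```text
time: 17.05
tcp_pos: [0.6111, 0.0753, 0.1888]
ee_rot: [-63.7, 89.7, -74.5]
ft_force: [8.0, -21.4, 4.5]
width: 0.133
```

The guard hit its end stop at y=0.0753 (force rising to 21 N). I'll release, lift and check.

{"name": "step_arm", "arguments": {
  "series": [
    [[0,-0.003,0],0],
    [[0,-0.003,0],0],
    [[0,-0.003,0],0],
    [[0,-0.003,0],0],
    [[0,-0.003,0.02],0],
    [[0,-0.003,0.06],0],
    [[0,-0.003,0.08],0],
    [[0,-0.003,0.08],0]
  ],
  "gripper": 100
}}

```text
time: 18.05
tcp_pos: [0.611, 0.0752, 0.27]
ee_rot: [19.6, 89.9, 8.9]
ft_force: [0.1, -1.0, -1.1]
width: 0.998
```

{"name": "step_arm", "arguments": {
  "series": [
    [[0,0.05,0.02],0],
    [[0,0.1,0.03],0],
    [[0,0.15,0.03],0],
    [[0,0.2,0.03],0],
    [[0,0.2,0.03],0],
    [[0,0.2,0.03],0]
  ]
}}

```text
time: 18.8
tcp_pos: [0.6102, 0.2749, 0.2977]
ee_rot: [-138.2, 89.9, -148.9]
ft_force: [-0.0, 0.5, -0.3]
width: 1.001
```

Run:
```python
from h import *
s=bot.read_state();print(s['tcp_pos'],s['joints'].round(1))
c=shot('scene','scene4');c=shot('top','top4')
a=cv2.imread('pics/scene4.png')[180:345,210:390];b=cv2.imread('pics/top4.png')[150:260,265:385]
cv2.imwrite('pics/c7.png',np.hstack([cv2.resize(a,(380,348),interpolation=3),cv2.resize(b,(380,348),interpolation=3)]))
```

```text
[0.61020826 0.27487582 0.29766825] [ 24.3  37.7  48.7 101.1  -0.   35. ]
```

View pics/c7.png

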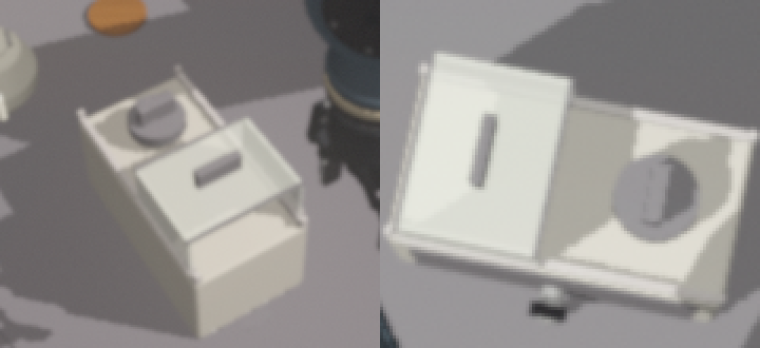

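The guard is fully open. In the top view its near edge is at crop column ~555, the cap disc is clear at (655,198) and its bar runs from (664,160) to (650,222).

Run:
```python
from h import *
f=lambda L:(np.array(L,float)-[380,0])*[120/380,110/348]+[265,150]
print(onz('top4',f([(655,198)]),.162), onz('top4',f([(664,160),(650,222)]),.19))
b=onz('top4',f([(664,160),(650,222)]),.19);print(b.mean(0),np.degrees(np.arctan2(*(b[0]-b[1])[[1,0]])))
g=onz('scene4',np.array([(157,120),(157,107)])*[180/380,165/348]+[210,180],.19);print(g)
```

```text
[[ 0.5802641  -0.07118673  0.162     ]] [[ 0.60831796 -0.07750567  0.19      ]
 [ 0.55495961 -0.06607319  0.19      ]]
[ 0.58163878 -0.07178943  0.19      ] -12.093264933692723
[[ 0.60243103 -0.04354206  0.19      ]
 [ 0.58856995 -0.0597993   0.19      ]]
```

{"name": "step_arm", "arguments": {
  "series": [
    [[-0.004,-0.05,0],0],
    [[-0.008,-0.1,0],0],
    [[-0.012,-0.15,0],0],
    [[-0.016,-0.2,0],0],
    [[-0.02,-0.25,0],0],
    [[-0.024,-0.3,0],0],
    [[-0.028,-0.34,0],0],
    [[-0.028,-0.347,0],0],
    [[-0.028,-0.347,-0.03],0],
    [[-0.028,-0.347,-0.03],0]
  ]
}}

```text
time: 20.15
tcp_pos: [0.5811, -0.072, 0.2673]
ee_rot: [-179.2, 89.8, 170.0]
ft_force: [-0.7, 0.4, 1.3]
width: 0.997
```

{"name": "step_arm", "arguments": {
  "series": [
    [[0,0,-0.03],0],
    [[0,0,-0.06],0],
    [[0,0,-0.09],0],
    [[0,0,-0.105],0],
    [[0,0,-0.113],0],
    [[0,0,-0.115],0],
    [[0,0,-0.115],0],
    [[0,0,-0.115],0]
  ]
}}

```text
time: 21.15
tcp_pos: [0.5827, -0.0721, 0.1544]
ee_rot: [5.1, 89.9, -5.7]
ft_force: [0.4, -0.1, -0.1]
width: 0.996
```

{"name": "step_arm", "arguments": {
  "series": [
    [[0,0,-0.002],0],
    [[0,0,-0.002],0],
    [[0,0,-0.002],0],
    [[0,0,-0.002],0],
    [[0,0,-0.002],0],
    [[0,0,-0.002],0],
    [[0,0,-0.002],0],
    [[0,0,-0.002],0],
    [[0,0,-0.002],0]
  ],
  "gripper": 0,
  "grip_force": 50
}}

```text
time: 22.28
tcp_pos: [0.5824, -0.072, 0.1519]
ee_rot: [6.6, 90.0, -4.1]
ft_force: [0.4, -0.5, 4.0]
width: 0.175
```

{"name": "step_arm", "arguments": {
  "series": [
    [[0,0,0],5],
    [[0,0,0],10],
    [[0,0,0],15],
    [[0,0,0],15]
  ]
}}

```text
time: 22.78
tcp_pos: [0.5825, -0.0721, 0.1519]
ee_rot: [-16.7, 90.0, -12.3]
ft_force: [-0.5, 0.6, 4.3]
width: 0.175
```

```bash
python3 -c "
from h import *
s=bot.read_state();print(s['joints'].round(2),s['tcp_pos'].round(4),s['ft_force'],s['ft_torque'],s['width'])"
```

```text
[ -7.05  23.49   4.32  70.8   -0.   -11.4 ] [ 0.5825 -0.0721  0.1519] [-0.486464    0.61429838  4.26341178] [-0.02303325  0.04468816  0.10153739] 0.1751016470880919
```

{"name": "step_arm", "arguments": {
  "series": [
    [[0,0,0],4],
    [[0,0,0],8],
    [[0,0,0],8]
  ]
}}

```text
time: 23.15
tcp_pos: [0.5825, -0.072, 0.1519]
ee_rot: [-21.5, 90.0, -9.2]
ft_force: [0.3, -0.1, 4.0]
width: 0.176
```

```bash
python3 -c "
from h import *
s=bot.read_state();print(s['joints'].round(2),s['ft_force'],s['ft_torque'],s['width'])"
```

```text
[ -7.05  23.49   4.32  70.8   -0.   -19.39] [ 0.31891532 -0.09607077  3.95461582] [-0.07878899  0.03778142  0.02646981] 0.176363828675639
```

Now +23° with no stop torque (0.03 N m). Continuing.

{"name": "step_arm", "arguments": {
  "series": [
    [[0,0,0],4],
    [[0,0,0],8],
    [[0,0,0],12],
    [[0,0,0],12]
  ]
}}

```text
time: 23.65
tcp_pos: [0.5825, -0.0721, 0.1519]
ee_rot: [-35.4, 90.0, -11.1]
ft_force: [0.4, -0.5, 5.1]
width: 0.173
```

```bash
python3 -c "
from h import *
s=bot.read_state();print(s['joints'].round(2),s['ft_force'],s['ft_torque'],s['width'])"
```

```text
[ -7.05  23.49   4.32  70.81  -0.   -31.39] [ 0.4050381  -0.52428586  5.07452908] [-0.03625824 -0.03555453  0.09831748] 0.17334601890303522
```

+35° and still free, past the 30° limit of the wrong-way stop, so this is the free way. On to 75°.

{"name": "step_arm", "arguments": {
  "series": [
    [[0,0,0],7],
    [[0,0,0],14],
    [[0,0,0],21],
    [[0,0,0],28],
    [[0,0,0],35],
    [[0,0,0],40],
    [[0,0,0],40]
  ]
}}

```text
time: 24.52
tcp_pos: [0.5827, -0.0723, 0.1519]
ee_rot: [-93.6, 89.9, -29.4]
ft_force: [2.3, -1.8, 3.8]
width: 0.178
```

```bash
python3 -c "
from h import *
s=bot.read_state();print(s['joints'].round(2),s['ft_force'],s['ft_torque'],s['width'])
shot('scene','scene5')
a=cv2.imread('pics/scene5.png')[160:300,210:370]
cv2.imwrite('pics/c8.png',cv2.resize(a,None,fx=4,fy=4,interpolation=3))"
```

```text
[-7.060e+00  2.349e+01  4.330e+00  7.079e+01 -2.000e-02 -7.129e+01] [ 2.26243732 -1.76776968  3.83554   ] [-0.47175862 -0.35649945  0.15684631] 0.17836728798801071
```

View pics/c8.png

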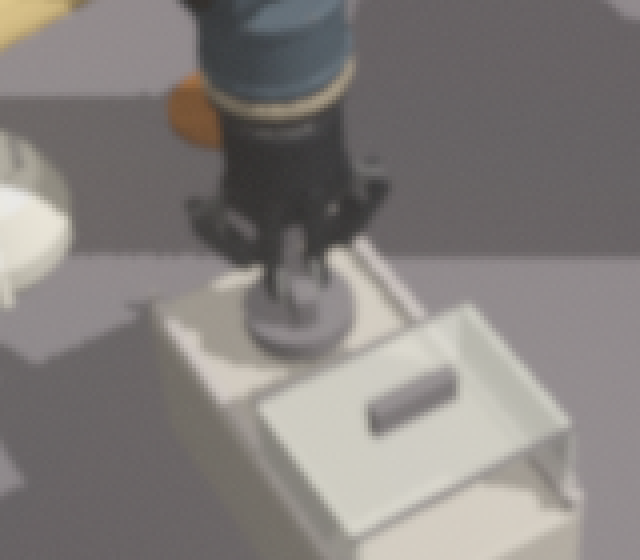

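The bar has turned with the jaws (crop (300,290), now running along tank y), and the guard is still open. I'll lift slowly.

{"name": "step_arm", "arguments": {
  "series": [
    [[0,0,0.002],0],
    [[0,0,0.004],0],
    [[0,0,0.006],0],
    [[0,0,0.006],0]
  ]
}}

```text
time: 25.08
tcp_pos: [0.5824, -0.0722, 0.1574]
ee_rot: [168.6, 90.0, -127.3]
ft_force: [3.3, -2.9, -1.6]
width: 0.176
```

{"name": "step_arm", "arguments": {
  "series": [
    [[0,0,0.005],0],
    [[0,0,0.01],0],
    [[0,0,0.016],0],
    [[0,0,0.022],0],
    [[0,0,0.028],0],
    [[0,0,0.028],0]
  ]
}}

```text
time: 25.82
tcp_pos: [0.5826, -0.072, 0.1863]
ee_rot: [-69.8, 90.0, -5.5]
ft_force: [0.5, 0.2, -0.8]
width: 0.176
```

```bash
python3 -c "
from h import *
s=bot.read_state();print(s['tcp_pos'],s['ft_force'],s['ft_torque'],s['width'])"
```

```text
[ 0.58260002 -0.07203     0.18625372] [ 0.51761753  0.1719974  -0.75823483] [-0.08823785  0.02110953 -0.03374438] 0.1758832013466622
```

The cap is free, carrying only about its own weight. I'll raise it to about 85 mm and settle.

{"name": "step_arm", "arguments": {
  "series": [
    [[0,0,0.01],0],
    [[0,0,0.02],0],
    [[0,0,0.03],0],
    [[0,0,0.04],0],
    [[0,0,0.048],0],
    [[0,0,0.05],0],
    [[0,0,0.05],0],
    [[0,0,0.05],0],
    [[0,0,0.05],0],
    [[0,0,0.05],0]
  ]
}}

```text
time: 27.08
tcp_pos: [0.5822, -0.072, 0.2356]
ee_rot: [105.6, 90.0, 169.9]
ft_force: [-0.4, 0.6, -0.6]
width: 0.175
```

```bash
python3 -c "
from h import *
s=bot.read_state();print(s['tcp_pos'],s['ft_force'],s['ft_torque'],s['width'],abs(s['joint_vel']).max())
shot('scene','scene6')
a=cv2.imread('pics/scene6.png')[140:300,150:370]
cv2.imwrite('pics/c9.png',cv2.resize(a,None,fx=3.5,fy=3.5,interpolation=3))"
```

```text
[ 0.58224746 -0.07198151  0.23556886] [-0.4206408   0.60851307 -0.5932687 ] [ 0.03179521 -0.03550892  0.05380181] 0.17485895332661316 0.11958875823561774
```

View pics/c9.png

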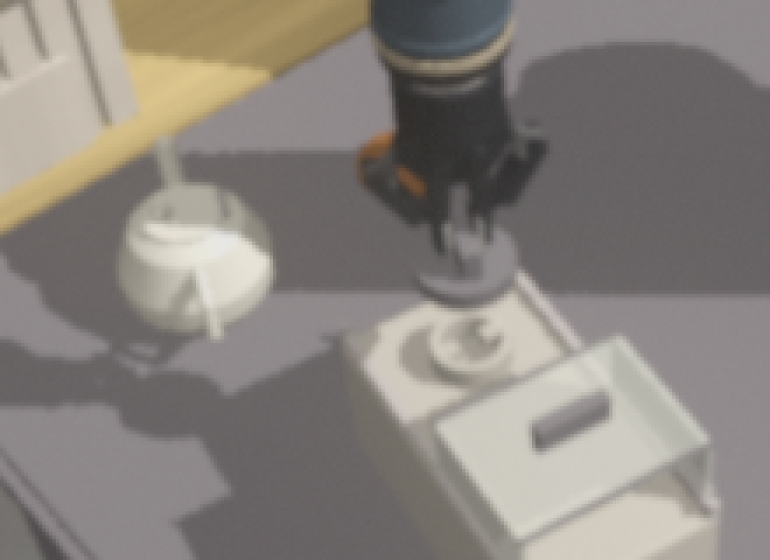

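The cap is held level at crop (465,270), above the open neck at (470,345). The guard is still open and the teapot is untouched. Handing in.

```bash
python3 -c "
from workcell import bot
print(bot.close_job())"
```

```text
the job is handed in; nothing more can be done
None
```

The guard is fully open and the cap is off, held level over the neck about 84 mm above where it sat. I handed the job in at about 27 s of the 72 s allowed.

- **Guard:** I slid it by its handle to the end stop, where the push force rose to 21 N, and the last picture shows it still open.
- **Cap:** The first direction I tried, counter-clockwise seen from above, was the free one. It passed 35° with no stop, so I did not need the other way. I turned it 75° and lifted it straight up.
- **Last checks:** The grip width was steady at 0.175, the wrist carried only about the cap's weight and the arm was still. The last picture shows the cap clear of the open neck. The teapot looked undisturbed, but I made no measured before-and-after check of the four bystanders.

**What disagreed or went wrong:**
- **First handle grasp missed:** The fingertips turned out to be about 30 mm higher than the stated geometry suggests, taking the guard's roof at its stated height. The jaws shut above the handle.
- **Roof touch too firm:** I found the true fingertip height by touching the guard's roof with the shut fingers, and overshot to a peak of about 42 N vertical (45 N in all). This was with the fingertips, not the gripper's body, but it is above the 40 N allowed for the arm and body. I used the corrected height after that.

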